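Pack out a weld jig's hold-down clamp and hold it shut

ROBOT

A 7-joint arm with a two-finger parallel gripper is mounted at the origin on the work surface. World frame = base frame: x ahead of the robot, y to its left, z up, the work surface at z = 0. Lengths are in mm, angles in rad, forces in N, time in s.
With the tool pointing down it reaches from about 400 to 875 mm from the base axis. Payload 4.4 kg.
Tool frame: the origin (TCP) lies midway between the tips of the shut fingers; the grasp point (between the pads) lies 19 mm behind it (ctrl.grip_point_offset is the distance from the TCP to the grasp point, in mm); z points along the fingers, x is the direction in which the jaws open and shut, and the axes are right-handed (so a half turn about z gives the same grasp; the last joint's range is limited). The gripper opens to 85 mm and grips with 20 to 120 N. Pads are 22 mm wide; open, the fingers measure 114 mm over their backs; the gripper's body (76 mm by 85 mm) begins 54 mm behind the grasp point. The pads swing forward as they close: fully open they stand 13 mm farther back than shut.
Start: joints at [-1.236, 0.628, 0.038, 1.517, -0.027, 0.996, -0.02], TCP at [253.579, 598.511, 231.313] pointing down, gripper open.
Joint ranges: [-3.06, 3.06], [-0.37, 2.12], [-1.25, 1.32], [0.18, 2.47], [-1.1, 4.24], [0.23, 1.98], [-2.94, 2.94]. Speed limits (rad/s): [2.57, 2.57, 3.14, 3.14, 3.14, 3.14, 3.14].

INTERFACE

Orientations are given as [roll, pitch, yaw] about the fixed x, y, z axes, in that order (R = Rz(yaw) Ry(pitch) Rx(roll)).
In Python, from cell import ctrl, viewer gives the robot as it stands.
- The arm moves only by the tool apply_moves, never from a script. Its argument "series" is a list that holds one entry, the list of rows, each a list of 6 numbers: the shift along the tool's x, y, z normalised to -1 to 1, where 1 is 50 mm, then the turn, a rotation vector about the tool's x, y, z normalised to -1 to 1, where 1 is 6 degrees. In form: [[[tx, ty, tz, rx, ry, rz], ...]]. A call has exactly 5 rows; each row shifts and turns the commanded pose from where the row before left it, along the tool's axes as they then stand; what a row does not reach is not made up. A row lasts 1/8 s, in which the tool goes at most 62.5 mm and 10.7 degrees, less where a joint would pass 70% of its speed; a pose out of reach is approached as far as the arm can. A call with a number of a shift or a turn outside -1 to 1 is refused whole. A call with a gripper value outside its range is refused whole. "claw" is the gripper command: -1 is shut, 1 is fully open, values between are in proportion, set as the call begins (left out, the last holds). The fingers move at their own pace and stop on an object; the grip force is fixed at half the most. Time passes only in rows, so rows that do not move let the fingers close, or fill a call up. It gives the time, the measured TCP pose, the force and the opening at its end, in the units of the state.
- ctrl.read_state(): the state, without advancing time (a new reading comes with each control period).
- viewer.get_image(name): name is "side" or "top" or "wrist"; returns the picture (384x512x3 uint8, blue, green, red); there is no depth.
- viewer.camera_info(name): a dict with "K" (3x3 intrinsics, pixels), "R" (3x3) and "t" (3): a world point X has camera coordinates R X + t. Camera axes: x right, y down, z forward; pixel columns grow to the right and rows downward; lengths in mm; the calibration is good to about 2 mm. A picture is of the moment at which its call begins: read the wrist's pose just before it. camera_info takes no time and is no camera call; for the wrist camera it gives the pose at the moment of the call.
- ctrl.finish_job(): hands the job in, once; it reports no verdict.
Trained networks look in the newest picture that a camera, given by its name, has taken for a name from the list of things; names that differ only in an ending like _2 or _b are one class to them, and where a whole thing is asked for, a point or a joint stands for the part that bears it (a point fixed in the world has none). Each returns a list of dicts, best first, with "score" (0 to 1); they miss things now and then, are a little off and sometimes report something else, mostly with a low value. They report only what shows in the picture. A call takes as long as a camera call. They do not tell look-alikes from the thing itself.
- viewer.find_in(camera, label): "location" ([column, row] as shares, 0 to 1, of the picture: columns of its width, rows of its height, amid what is visible of it).
The state is a dict: "clock": time; "qpos": joint angles; "qd": joint speeds; "tau": joint torques, N m; "eef_pos": TCP position; "tool_rot": TCP orientation; "force": force on the tool from outside, world axes, zero at the start; "torque": the same for the moment, N m; "width": finger opening in mm.
Only numpy, scipy, OpenCV 4.12 (cv2) and the standard library are available. Lean on these libraries where they do the work, as an engineer would, in place of code of your own. Each camera call takes 0.05 s, during which the arm holds its last target. There are 200 camera calls.

TASK

The clamp of the weld jig does not reach the steel plate in it: swing the clamp well back past upright, then lay packers (the plain rectangular steel plates) flat and centred on that plate, one squarely on another, as many as it takes (one or two, to be felt by trying the clamp) for its foot to bite on the stack just before the arm reaches its end stop, with the arm almost level. Finish with the gripper still holding the clamp's handle and pressing it firmly down on the stack: the program ends while holding, nothing is let go. Leave the spare packers on the table clear of the jig, the plate in its nest, and the other things where they are.

Things in the scene. Friction and masses are not known exactly. Their poses are not given: they have to be found in the camera images.
- jig: Weld jig bolted to the table: dark steel base plate 250 x 140 x 12 mm with a hinged hold-down clamp. Origin: on the table, right under the middle of the nest. z up; +x runs from the nest towards the clamp's hinge. Base spans x -63 to 187 mm, y +-70 mm; two hinge cheeks at x 105 to 145 mm, 100 mm tall.
- bed (a point): Where the stack belongs: centre of the upper face of the steel plate in the nest, 22 mm above the table. Axes as the jig's. The clamp's round black rubber foot (24 mm wide, on a spindle 120 mm from the hinge) comes down here. The spindle's length differs each time and is not adjusted: with the arm level the foot stands 1.5 to 16 mm above the bare plate.
- hinge (a point): Middle of the clamp's hinge axis: 120 mm along the jig's +x from the bed, 85 mm above the table. The axis is the jig's y. Axes as the jig's.
- clamp (a joint): Angle of the clamp arm (rad), a 20 mm square steel bar, about 0.3 kg: 0 = level, against its end stop, pointing from the hinge along the jig's -x over the nest; grows as it swings up and back; 1.57 = upright; 1.9 = fully back, against a stop. It stays where it is left (hinge friction 0.4 N m).
- grip_left (a point): Grip point on the clamp's handle: a black round crossbar (14 mm diameter, 130 mm long, parallel to the jig's y) at the free end of the arm, 185 mm from the hinge. This point is on the bar's axis, 42 mm to the jig's +y side of the arm. The point turns with the arm.
- grip_right (a point): Same crossbar, 42 mm to the jig's -y side of the arm.
- plate_mid (a point): Centre of the loose dark steel plate (90 x 80 x 10 mm, 0.55 kg) that lies in the jig between four low fences, its top 4 mm above them; it stays there.
- packA_mid (a point): Centre (half-way up) of packer A, a plain bright steel plate 60 x 40 x 10 mm (own x, y, z; z up), about 0.18 kg, lying flat on the table. The three packers are alike.
- packB_mid (a point): Centre (half-way up) of packer B, a plain bright steel plate 60 x 40 x 10 mm (own x, y, z; z up), about 0.18 kg, lying flat on the table. The three packers are alike.
- packC_mid (a point): Centre (half-way up) of packer C, a plain bright steel plate 60 x 40 x 10 mm (own x, y, z; z up), about 0.18 kg, lying flat on the table. The three packers are alike.
- flange: Bystander: steel ring, 56 mm outside, 12 mm thick. Origin: centre of its underside.
- offcut: Bystander: short length of dark square steel tube, 50 x 30 x 30 mm. Origin: centre of its underside.
- slug: Bystander: round steel bar end, 32 mm diameter, 35 mm tall. Origin: centre of its underside.
Things that resemble listed ones, but are neither listed nor needed, are in the scene too. Leave any black or blue look-alike of the part that bears packA_mid alone.

How it is judged (in metres and radians):
On the way, in this order (a step that is already met when the one before it is completed fails the run):
1. the clamp is swung back past upright (value of joint clamp above 1.58 rad), for 0.1 s.
2. a packer is laid flat and centred on the plate and let go, with the clamp open (value of joint clamp above 1 rad and ((horizontal distance between packA_mid and bed below 0.012 m and z of packA_mid in the frame of bed between 0.002 and 0.009 m and angle between packA_mid's own z axis and vertical below 0.07 rad and contact force between the fingers and packA below 0.3 N) or (horizontal distance between packB_mid and bed below 0.012 m and z of packB_mid in the frame of bed between 0.002 and 0.009 m and angle between packB_mid's own z axis and vertical below 0.07 rad and contact force between the fingers and packB below 0.3 N) or (horizontal distance between packC_mid and bed below 0.012 m and z of packC_mid in the frame of bed between 0.002 and 0.009 m and angle between packC_mid's own z axis and vertical below 0.07 rad and contact force between the fingers and packC below 0.3 N))), for 0.2 s.
At the end, for the whole second after the job is handed in: Fingers hold the handle (over 2 N), the foot presses a packer (over 6 N), arm within 0.106 rad of level; each packer, untouched by fingers, lies flat in the stack, centre within 12 mm of the bed, or on the table over 110 mm from it; plate in its nest within 6 mm (value of joint clamp below 0.106 rad and (contact force between jig and packA above 6 N or contact force between jig and packB above 6 N or contact force between jig and packC above 6 N) and contact force between the fingers and jig above 2 N and contact force between the fingers and packA below 0.3 N and ((horizontal distance between packA_mid and bed below 0.012 m and z of packA_mid in the frame of bed between 0.002 and 0.02 m and angle between packA_mid's own z axis and vertical below 0.07 rad) or (horizontal distance between packA_mid and bed above 0.11 m and height (world z) of packA_mid below 0.03 m)) and contact force between the fingers and packB below 0.3 N and ((horizontal distance between packB_mid and bed below 0.012 m and z of packB_mid in the frame of bed between 0.002 and 0.02 m and angle between packB_mid's own z axis and vertical below 0.07 rad) or (horizontal distance between packB_mid and bed above 0.11 m and height (world z) of packB_mid below 0.03 m)) and contact force between the fingers and packC below 0.3 N and ((horizontal distance between packC_mid and bed below 0.012 m and z of packC_mid in the frame of bed between 0.002 and 0.02 m and angle between packC_mid's own z axis and vertical below 0.07 rad) or (horizontal distance between packC_mid and bed above 0.11 m and height (world z) of packC_mid below 0.03 m)) and horizontal distance between plate_mid and bed below 0.006 m and angle between plate_mid's own z axis and vertical below 0.05 rad); the arm keeps its last pose, push and grip.
It fails at once if another thing on the table is disturbed (moved over 30 mm) (distance of any of flange, offcut, slug from where it was at the start of the episode above 0.03 m).
It fails at once if the plate leaves its nest (horizontal distance between plate_mid and bed above 0.015 m).
It also fails if it takes over 72 s, if anything falls off the work surface, if the arm or the gripper's body presses on something with over 40 N, if the wrist force passes 120 N, or if a joint passes its speed limit or range.

## Working session

There is one attempt and no reset: what is moved stays moved. The work goes in short steps, Python scripts to look and compute and a tool call to move; the robot and the scene stay as the last step left them, time stands still between calls to the robot, and variables do not carry over. Pictures are saved under pics/ and viewed, about 8 in all and at most 12, crops included, and the job is handed in when it is done.

Besides the shell and the picture viewer there is one more tool, called after "Emit:" as name([rows], argument=value, ...), one row to a line, values as JSON. apply_moves: Moves the arm, as the interface text tells. Scaled input: -1 to 1 covers 50 mm each way for a shift and 6 degrees each way for a turn. Its arguments: {"type":"object","properties":{"series":{"type":"array","items":{"type":"array","items":{"type":"array","items":{"type":"number"}}}},"claw":{"type":"number"}},"required":["series"]}

```bash
ls; mkdir -p pics
python3 - <<'E'
from cell import ctrl, viewer
import cv2,numpy as np
s=ctrl.read_state();print(s)
for n in("top","side"):
    im=viewer.get_image(n);cv2.imwrite(f"pics/{n}0.png",im)
    c=viewer.camera_info(n);print(n,np.round(c["K"],1).tolist(),np.round(c["R"],3).tolist(),np.round(c["t"],1).tolist())
    for l in("jig","plate_mid","hinge","bed","grip_left","grip_right","packA_mid","flange","offcut","slug"):
        try:
            r=viewer.find_in(n,l);print(l,[(round(d["score"],2),round(d["location"][0]*512),round(d["location"][1]*384)) for d in r])
        except Exception as e: print(l,e)
E
```

```text
pics
{'clock': 0.0, 'qpos': array([-1.23582923,  0.62933161,  0.03844763,  1.5183547 , -0.02697933,
        0.99635607, -0.01999952]), 'qd': array([ 3.54688740e-04, -1.59177993e-03,  2.39679627e-05, -2.69463232e-04,
       -1.02227912e-03,  1.18881791e-03, -3.80101562e-04]), 'tau': array([-6.31810999e-04, -5.63387203e+01,  1.22536797e+00, -1.93459922e+01,
        1.07091325e-02,  1.04134547e-02, -1.34303397e-05]), 'eef_pos': array([253.31479619, 597.91693932, 230.40289733]), 'tool_rot': array([3.14154711e+00, 1.93102083e-03, 1.17003663e+00]), 'force': array([0.07067959, 0.11813212, 0.02027885]), 'torque': array([ 0.00278248, -0.00481991, -0.00413289]), 'width': 85.30873117409148}
top [[495.6, 0.0, 261.3], [0.0, 495.6, 202.9], [0.0, 0.0, 1.0]] [[0.021, -1.0, -0.008], [-0.998, -0.021, -0.063], [0.063, 0.01, -0.998]] [86.7, 490.8, 1260.3]
jig [(0.56, 293, 174), (0.22, 202, 236)]
plate_mid [(0.8, 291, 203)]
hinge [(0.66, 295, 172)]
bed [(0.58, 295, 172)]
grip_left [(0.88, 300, 204)]
grip_right [(0.61, 298, 200)]
packA_mid [(0.71, 165, 258), (0.7, 102, 242), (0.58, 236, 194), (0.56, 204, 147), (0.49, 296, 171)]
flange [(0.79, 402, 159), (0.6, 405, 198), (0.57, 199, 238)]
offcut [(0.7, 198, 197)]
slug [(0.47, 402, 244)]
side [[465.1, 0.0, 251.8], [0.0, 465.1, 195.1], [0.0, 0.0, 1.0]] [[0.993, -0.116, 0.023], [-0.045, -0.549, -0.835], [0.109, 0.828, -0.55]] [-498.9, 154.9, 1117.6]
jig [(0.83, 274, 235)]
plate_mid [(0.89, 251, 245)]
hinge [(0.75, 277, 237)]
bed [(0.77, 280, 236)]
grip_left [(0.94, 253, 216), (0.69, 205, 196)]
grip_right [(0.9, 249, 218)]
packA_mid [(0.76, 191, 178), (0.68, 197, 154), (0.45, 288, 188), (0.42, 249, 206)]
flange [(0.9, 318, 320)]
offcut [(0.68, 286, 187), (0.67, 238, 185)]
slug [(0.9, 218, 328)]
```

Run:
```python
import cv2
a=cv2.imread("pics/top0.png")[100:310,70:450];cv2.imwrite("pics/topc.png",cv2.resize(a,None,fx=2.1,fy=2.1,interpolation=cv2.INTER_CUBIC))
a=cv2.imread("pics/side0.png")[110:350,120:400];cv2.imwrite("pics/sidec.png",cv2.resize(a,None,fx=2.5,fy=2.5,interpolation=cv2.INTER_CUBIC))
```

```text
(no output)
```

View pics/topc.png

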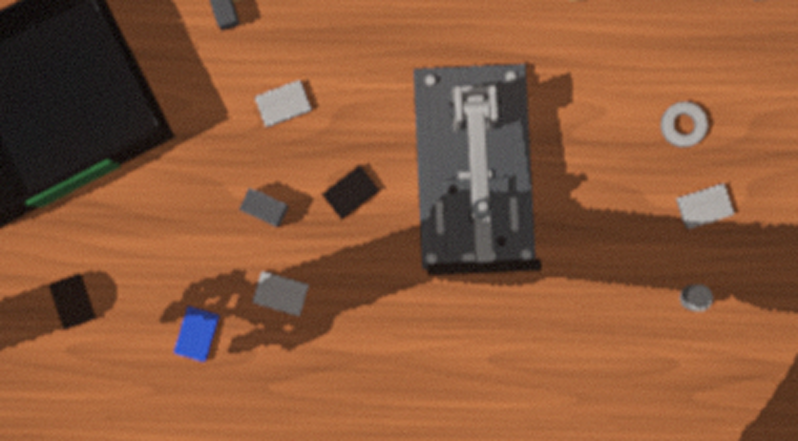

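View pics/sidec.png

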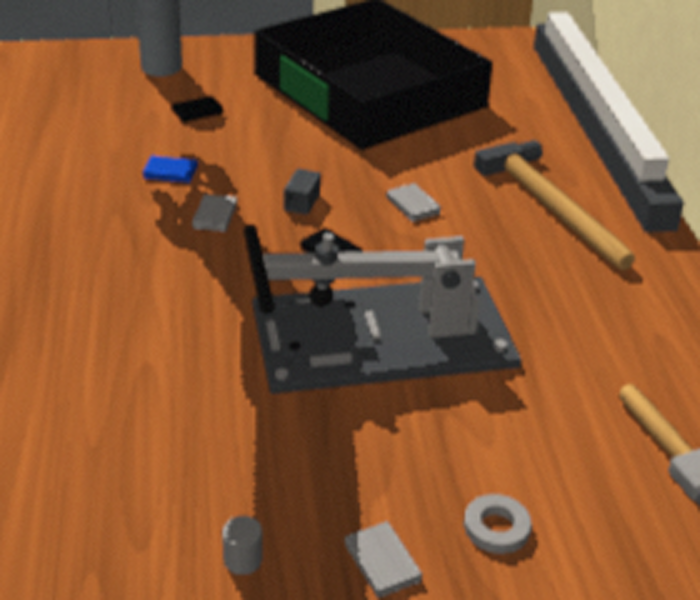

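Candidates in the top crop: the bright plates are packers at (284,103), (282,293, in shadow) and (706,205). The black look-alikes at (350,192) and (73,302) and the blue one at (196,335) stay put. The jig is at (477,170), with its hinge away from the robot.

```bash
cat > h.py <<'E'
import numpy as np,cv2
from scipy.spatial.transform import Rotation as Rn
from cell import ctrl,viewer
def ray(n_or_c,uv,z):
    c=viewer.camera_info(n_or_c) if isinstance(n_or_c,str) else n_or_c
    K,R,t=[np.array(c[k],float) for k in("K","R","t")]
    C=-R.T@t; d=R.T@np.linalg.inv(K)@np.array([uv[0],uv[1],1.]); return C+d*(z-C[2])/d[2]
def proj(c,X):
    if isinstance(c,str): c=viewer.camera_info(c)
    K,R,t=[np.array(c[k],float) for k in("K","R","t")]; p=K@(R@np.array(X,float)+t); return p[:2]/p[2]
def rects(im,c,mask,z,amin,amax):
    for k in cv2.findContours(mask,cv2.RETR_EXTERNAL,cv2.CHAIN_APPROX_NONE)[0]:
        if len(k)<5: continue
        w=np.array([ray(c,p[0],z)[:2] for p in k],np.float32)
        (cx,cy),(a,b),th=cv2.minAreaRect(w)
        if amin<a*b<amax:
            if a<b: th+=90
            print("ctr %.1f %.1f size %.0f x %.0f long-axis yaw %.1f px"%(cx,cy,max(a,b),min(a,b),(th+90)%180-90),k.mean(0)[0].round())
E
python3 - <<'E'
from h import *
for n in("top",):
    im=cv2.imread(f"pics/{n}0.png");c=viewer.camera_info(n)
    hsv=cv2.cvtColor(im,cv2.COLOR_BGR2HSV)
    m=((hsv[...,1]<70)&(hsv[...,2]>60)).astype(np.uint8)*255
    rects(im,c,m,10,900,6000)
    print('jig'); m=((hsv[...,1]<90)).astype(np.uint8)*255
    rects(im,c,m,12,20000,90000)
P=lambda u,v,z:ray("top",(70+u/2.1,100+v/2.1),z).round(1)
print("bolts",[P(*q,16) for q in((431,80),(511,76),(432,258),(526,254))])
print("base corners",[P(*q,12) for q in((415,69),(526,64))], [P(*q,0) for q in((427,272),(541,269))])
print("flange etc",P(685,124,12),P(697,297,35),P(264,207,30))
print("handle side view", "top handle mid",P(484,265,85))
w=viewer.camera_info("wrist");print(w["K"],(-w["R"].T@w["t"]),w["R"])
E
```

```text
ctr 53.7 548.4 size 122 x 16 long-axis yaw -89.9 px [ 80. 370.]
ctr 73.7 548.0 size 125 x 16 long-axis yaw -89.9 px [ 80. 362.]
ctr 93.7 548.9 size 125 x 17 long-axis yaw -89.9 px [ 80. 354.]
ctr 89.8 748.5 size 145 x 13 long-axis yaw 3.1 px [  2. 354.]
ctr 397.2 -263.8 size 36 x 28 long-axis yaw -88.8 px [401. 242.]
ctr 391.9 244.7 size 60 x 39 long-axis yaw 75.3 px [203. 239.]
ctr 497.7 268.1 size 52 x 29 long-axis yaw 66.8 px [195. 198.]
ctr 509.7 -274.6 size 62 x 40 long-axis yaw -71.7 px [405. 198.]
ctr 610.5 -248.8 size 55 x 52 long-axis yaw -88.9 px [395. 159.]
ctr 627.2 248.5 size 60 x 41 long-axis yaw -68.1 px [204. 149.]
ctr 767.2 334.6 size 87 x 25 long-axis yaw 19.9 px [173.  96.]
ctr 812.1 -246.2 size 107 x 43 long-axis yaw -73.9 px [395.  83.]
jig
ctr 302.7 686.5 size 562 x 158 long-axis yaw 3.1 px [ 13. 275.]
ctr 551.6 9.1 size 254 x 142 long-axis yaw 4.3 px [296. 186.]
ctr 623.0 563.2 size 276 x 239 long-axis yaw -61.3 px [ 87. 152.]
ctr 998.0 126.3 size 1356 x 60 long-axis yaw -89.0 px [258.   9.]
bolts [array([658. ,  64.4,  16. ]), array([664.9, -34.4,  16. ]), array([438.2,  58.9,  16. ]), array([445.5, -55.9,  16. ])]
base corners [array([672.2,  84.4,  12. ]), array([681.2, -53.1,  12. ])] [array([421.1,  64.4,   0. ]), array([427.8, -76.4,   0. ])]
flange etc [ 610.1 -250.1   12. ] [ 397.7 -259.3   35. ] [495.5 264.3  30. ]
handle side view top handle mid [429.7   0.   85. ]
[[290.12436475   0.         252.37099836]
 [  0.         290.12436475 188.73173896]
 [  0.           0.           1.        ]] [186.40830365 626.22484191 373.27641316] [[ 3.90123234e-01  9.20762579e-01  3.69267266e-04]
 [ 8.81391068e-01 -3.73557650e-01  2.89144370e-01]
 [ 2.66371258e-01 -1.12476468e-01 -9.57285431e-01]]
```

```bash
cat >> h.py <<'E'
def plan(wps,quiet=False):
    """wps: list of (x,y,z,yaw_deg,rows). prints calls of 5 rows, from measured pose"""
    s=ctrl.read_state(); p=np.array(s["eef_pos"]);R=Rn.from_euler("xyz",s["tool_rot"]); rows=[]
    for x,y,z,yaw,n in wps:
        T=np.array([x,y,z]);RT=Rn.from_euler("ZYX",[yaw,0,180],degrees=True)
        p0=p.copy();dv=(R.inv()*RT).as_rotvec(degrees=True)/n
        for i in range(n):
            goal=p0+(T-p0)*(i+1)/n
            d=np.round(R.inv().apply(goal-p)/50,2)
            p=p+R.apply(d*50); r=np.round(dv/6,2) if i<n-1 else np.round((R.inv()*RT).as_rotvec(degrees=True)/6,2)
            R=R*Rn.from_rotvec(r*6,degrees=True); rows.append([float(v)+0 for v in np.r_[d,r]])
    if np.abs(rows).max()>1: print("OVER",np.abs(rows).max())
    while len(rows)%5: rows.append([0]*6)
    for i in range(0,len(rows),5): print(str([rows[i:i+5]]).replace(".0,",",").replace(".0]","]"))
    print("end",p.round(1))
def st():
    s=ctrl.read_state();print("t%.2f"%s["clock"],s["eef_pos"].round(1),np.degrees(s["tool_rot"]).round(1),"F",s["force"].round(1),"w%.1f"%s["width"])
E
python3 -c "
from h import *
plan([(422,42,200,4.2,15)])"
```

```text
[[[-0.6, 0.5, 0.04, 0, 0, 0.7], [-0.55, 0.53, 0.04, 0, 0, 0.7], [-0.52, 0.58, 0.05, 0, 0, 0.7], [-0.47, 0.62, 0.04, 0, 0, 0.7], [-0.43, 0.64, 0.04, 0, 0, 0.7]]]
[[[-0.38, 0.68, 0.04, 0, 0, 0.7], [-0.33, 0.7, 0.04, 0, 0, 0.7], [-0.27, 0.73, 0.04, 0, 0, 0.7], [-0.22, 0.74, 0.05, 0, 0, 0.7], [-0.17, 0.76, 0.04, 0, 0, 0.7]]]
[[[-0.11, 0.77, 0.04, 0, 0, 0.7], [-0.05, 0.77, 0.04, 0, 0, 0.7], [0, 0.77, 0.04, 0, 0, 0.7], [0.06, 0.78, 0.04, 0, 0, 0.7], [0.12, 0.76, 0.05, 0, 0, 0.67]]]
end [422.2  42.2 199.8]
```

Emit:
apply_moves([
  [[-0.6,0.5,0.04,0,0,0.7],[-0.55,0.53,0.04,0,0,0.7],[-0.52,0.58,0.05,0,0,0.7],[-0.47,0.62,0.04,0,0,0.7],[-0.43,0.64,0.04,0,0,0.7]],
], claw=1)

```text
clock: 1.72
eef_pos: [310.0, 412.0, 221.0]
tool_rot: [-3.142, -0.001, 0.801]
force: [0.8, 0.4, 0.4]
width: 85.5
```

Emit:
apply_moves([
  [[-0.38,0.68,0.04,0,0,0.7],[-0.33,0.7,0.04,0,0,0.7],[-0.27,0.73,0.04,0,0,0.7],[-0.22,0.74,0.05,0,0,0.7],[-0.17,0.76,0.04,0,0,0.7]],
])

```text
clock: 2.35
eef_pos: [366.3, 226.4, 210.5]
tool_rot: [-3.141, -0.001, 0.435]
force: [1.3, 0.2, 0.1]
width: 85.5
```

Emit:
apply_moves([
  [[-0.11,0.77,0.04,0,0,0.7],[-0.05,0.77,0.04,0,0,0.7],[0,0.77,0.04,0,0,0.7],[0.06,0.78,0.04,0,0,0.7],[0.12,0.76,0.05,0,0,0.67]],
])

```text
clock: 2.98
eef_pos: [422.8, 41.1, 200.0]
tool_rot: [-3.141, -0.001, 0.071]
force: [0.1, 0.6, -0.2]
width: 85.5
```

Run:
```python
from h import *
st();c=viewer.camera_info("wrist");im=viewer.get_image("wrist");cv2.imwrite("pics/w1.png",im);np.save("w1.npy",c,allow_pickle=True)
cv2.imwrite("pics/w1b.png",cv2.resize(im,None,fx=1.5,fy=1.5))
hsv=cv2.cvtColor(im,cv2.COLOR_BGR2HSV)
m=((hsv[...,1]<70)&(hsv[...,2]>60)).astype(np.uint8)*255
rects(im,c,m,10,1500,4000)
for l in("grip_left","grip_right","hinge","bed"):
    print(l,[(round(d["score"],2),round(d["location"][0]*512),round(d["location"][1]*384)) for d in viewer.find_in("wrist",l)])
for n,X in (("bed",(489.8,4.6,22)),("gl",(421.9,41.7,85)),("gr",(428,-42,85)),("hinge",(609.5,13.4,85))): print(n,proj(c,X).round())
st()
```

```text
t2.98 [422.8  41.1 200. ] [-1.8e+02 -1.0e-01  4.1e+00] F [ 0.1  0.6 -0.2] w85.5
ctr 282.6 -96.9 size 88 x 24 long-axis yaw 64.1 px [137. 264.]
grip_left [(0.83, 327, 227)]
grip_right [(0.9, 324, 226)]
hinge [(0.58, 377, 205)]
bed []
bed [307. 203.]
gl [251. 183.]
gr [251. 264.]
hinge [443. 225.]
t3.23 [422.1  42.8 199.8] [-180.     0.     4.3] F [-0.  -0.1 -0.4] w85.5
```

View pics/w1b.png

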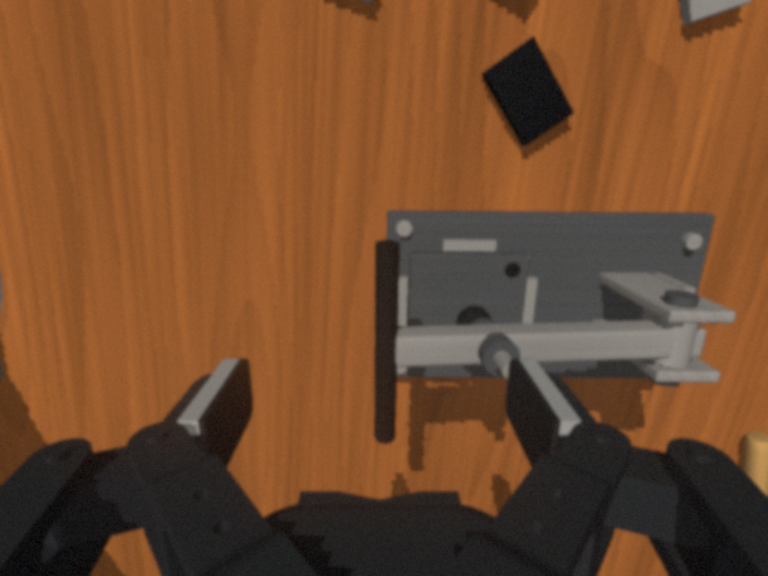

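Run:
```python
from h import *
c=np.load("w1.npy",allow_pickle=True).item()
P=lambda u,v,z:print((u,v),ray(c,((u+.5)/1.5-.5,(v+.5)/1.5-.5),z).round(1))
print("base");P(388,211,12);P(713,214,12)
print("bolts");P(404,229,16);P(692,242,16)
print("plate");P(410,252,22);P(527,252,22)
print("bar");P(389,242,85);P(386,440,85);P(387,343,85)
print("arm mid");P(396,345,95);P(650,341,95)
print("hinge pin end");P(682,298,85)
print("black",); P(528,92,10)
d=viewer.camera_info("top");Q=lambda u,v,z:print("top",ray(d,(70+(u+.5)/2.1-.5,100+(v+.5)/2.1-.5),z).round(1))
Q(350,192,10);Q(428,266,85);Q(541,265,85)
# black lookalike in top
im=cv2.imread("pics/top0.png");
```

```text
base
(388, 211) [428.4  71.7  12. ]
(713, 214) [673.8  86.9  12. ]
bolts
(404, 229) [441.4  59.6  16. ]
(692, 242) [660.9  65.3  16. ]
plate
(410, 252) [447.   43.5  22. ]
(527, 252) [534.7  49.8  22. ]
bar
(389, 242) [428.2  62.5  85. ]
(386, 440) [437.  -76.3  85. ]
(387, 343) [432.   -3.4  85. ]
arm mid
(396, 345) [4.372e+02 2.000e-01 9.500e+01]
(650, 341) [593.5  14.1  95. ]
hinge pin end
(682, 298) [613.2  40.2  85. ]
black
(528, 92) [520.3 161.5  10. ]
top [518.3 162.2  10. ]
top [427.8  65.3  85. ]
top [431.7 -65.1  85. ]
```

Run:
```python
from h import *
c=np.load("w1.npy",allow_pickle=True).item();s=viewer.camera_info("side");t=viewer.camera_info("top")
def line(c,uv):
    a,b=ray(c,uv,0),ray(c,uv,100);return a,b-a
def tri(*obs):
    A=0;B=0
    for cc,uv in obs:
        a,d=line(cc,uv);d=d/np.linalg.norm(d);M=np.eye(3)-np.outer(d,d);A=A+M;B=B+M@a
    return np.linalg.solve(A,B).round(1)
W=lambda u,v:(c,((u+.5)/1.5-.5,(v+.5)/1.5-.5));S=lambda u,v:(s,(120+(u+.5)/2.5-.5,110+(v+.5)/2.5-.5));T=lambda u,v:(t,(70+(u+.5)/2.1-.5,100+(v+.5)/2.1-.5))
# left(+y) end, right(-y) end
for nm,w,sd,tt in(("L",(389,243),(250,229),(428,266)),("R",(386,439),(266,309),(541,265))):
    print(nm,tri(W(*w),S(*sd)),tri(W(*w),S(*sd),T(*tt)))
# spindle top and foot
print("foot",tri(W(474,318),S(320,295)), "hinge pin -y end? side (451,278)",[ray(s,S(451,278)[1],z).round() for z in(80,85,90)])
im=cv2.imread("pics/side0.png")[190:260,200:330];cv2.imwrite("pics/sideb.png",cv2.resize(im,None,fx=6,fy=6,interpolation=cv2.INTER_CUBIC))
```

```text
L [427.3  65.2 101.1] [427.4  65.4 101.1]
R [434.8 -64.1 100.4] [433.7 -63.7 100.4]
foot [492.3   7.6  57.9] hinge pin -y end? side (451,278) [array([619.,  -5.,  80.]), array([617., -12.,  85.]), array([615., -18.,  90.])]
```

View pics/sideb.png

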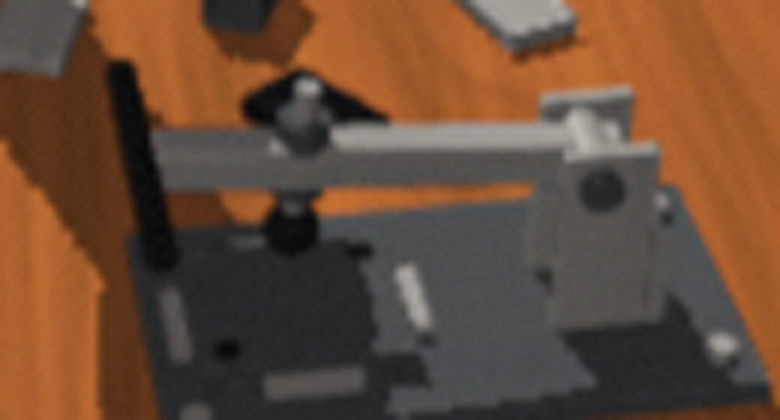

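```bash
python3 -c "
from h import *
plan([(428.1,42.7,82,3.8,4)])"
```

```text
[[[0.03, 0, 0.59, 0, 0, 0.02], [0.03, 0.01, 0.59, 0, 0, 0.02], [0.03, 0, 0.59, 0, 0, 0.02], [0.03, 0, 0.59, -0.01, 0, 0.02], [0, 0, 0, 0, 0, 0]]]
end [428.1  42.8  81.8]
```

Emit:
apply_moves([
  [[0.03,0,0.59,0,0,0.02],[0.03,0.01,0.59,0,0,0.02],[0.03,0,0.59,0,0,0.02],[0.03,0,0.59,0,0,0.02],[0,0,0,0,0,0]],
])

```text
clock: 3.85
eef_pos: [426.8, 43.4, 80.6]
tool_rot: [-3.141, 0.004, 0.068]
force: [-0.3, -0.0, -0.1]
width: 85.4
```

Emit:
apply_moves([
  [[0,0,0,0,0,0],[0,0,0,0,0,0],[0,0,0,0,0,0],[0,0,0,0,0,0],[0,0,0,0,0,0]],
], claw=-1)

```text
clock: 4.47
eef_pos: [427.3, 42.2, 81.9]
tool_rot: [-3.141, 0.002, 0.065]
force: [-2.7, 0.1, 1.4]
width: 12.1
```

```bash
cat >> h.py <<'E'
def arc(a,b,n,r=185):
    """tool-frame rows for the handle from clamp angle a to b (tool down, tool x = jig x)"""
    th=np.linspace(a,b,n+1);P=np.c_[-np.cos(th),np.sin(th)]*r;P0=P[0].copy();rows=[];cur=P0.copy()
    for q in P[1:]:
        d=np.round((q-cur)/50,2);cur=cur+d*50;rows.append([float(d[0])+0,0,float(-d[1])+0,0,0,0])
    for i in range(0,n,5): print(str([rows[i:i+5]]).replace(".0,",",").replace(".0]","]"))
E
python3 -c "
from h import *
arc(.085,1.76,15)"
```

```text
[[[0.06, 0, -0.41, 0, 0, 0], [0.1, 0, -0.4, 0, 0, 0], [0.15, 0, -0.38, 0, 0, 0], [0.19, 0, -0.37, 0, 0, 0], [0.23, 0, -0.35, 0, 0, 0]]]
[[[0.26, 0, -0.31, 0, 0, 0], [0.3, 0, -0.29, 0, 0, 0], [0.33, 0, -0.25, 0, 0, 0], [0.36, 0, -0.21, 0, 0, 0], [0.37, 0, -0.17, 0, 0, 0]]]
[[[0.39, 0, -0.12, 0, 0, 0], [0.41, 0, -0.09, 0, 0, 0], [0.41, 0, -0.03, 0, 0, 0], [0.41, 0, 0.01, 0, 0, 0], [0.41, 0, 0.05, 0, 0, 0]]]
```

Emit:
apply_moves([
  [[0.06,0,-0.41,0,0,0],[0.1,0,-0.4,0,0,0],[0.15,0,-0.38,0,0,0],[0.19,0,-0.37,0,0,0],[0.23,0,-0.35,0,0,0]],
])

```text
clock: 5.1
eef_pos: [460.0, 44.3, 176.5]
tool_rot: [-3.141, 0.01, 0.065]
force: [-4.3, 0.3, -6.2]
width: 11.8
```

Emit:
apply_moves([
  [[0.26,0,-0.31,0,0,0],[0.3,0,-0.29,0,0,0],[0.33,0,-0.25,0,0,0],[0.36,0,-0.21,0,0,0],[0.37,0,-0.17,0,0,0]],
])

```text
clock: 5.72
eef_pos: [537.1, 49.2, 240.4]
tool_rot: [-3.139, 0.017, 0.064]
force: [-18.3, -0.5, 31.5]
width: 12.2
```

Emit:
apply_moves([
  [[0.39,0,-0.12,0,0,0],[0.41,0,-0.09,0,0,0],[0.41,0,-0.03,0,0,0],[0.41,0,0.01,0,0,0],[0.41,0,0.05,0,0,0]],
])

```text
clock: 6.35
eef_pos: [646.5, 56.1, 248.9]
tool_rot: [-3.141, 0.001, 0.065]
force: [-1.3, -0.5, 1.4]
width: 12.1
```

Emit:
apply_moves([
  [[0,0,0,0,0,0],[0,0,0,0,0,0],[0,0,0,0,0,0],[0,0,0,0,0,0],[0,0,0,0,0,0]],
])

```text
clock: 6.98
eef_pos: [647.4, 56.2, 248.6]
tool_rot: [3.141, -0.002, 0.065]
force: [3.0, -0.3, 5.6]
width: 11.7
```

Run:
```python
from h import *
st()
for n in("side",):
    im=viewer.get_image(n);cv2.imwrite("pics/s2.png",im)
    for l in("grip_left","packA_mid"):print(l,[(round(d["score"],2),round(d["location"][0]*512),round(d["location"][1]*384)) for d in viewer.find_in(n,l)])
    cv2.imwrite("pics/s2c.png",cv2.resize(im[90:290,150:400],None,fx=3,fy=3,interpolation=cv2.INTER_CUBIC))
```

```text
t6.97 [647.4  56.2 248.6] [ 1.8e+02 -1.0e-01  3.7e+00] F [ 3.  -0.3  5.6] w11.7
grip_left [(0.67, 309, 172)]
packA_mid [(0.81, 252, 204), (0.69, 190, 177), (0.65, 287, 187)]
```

View pics/s2c.png

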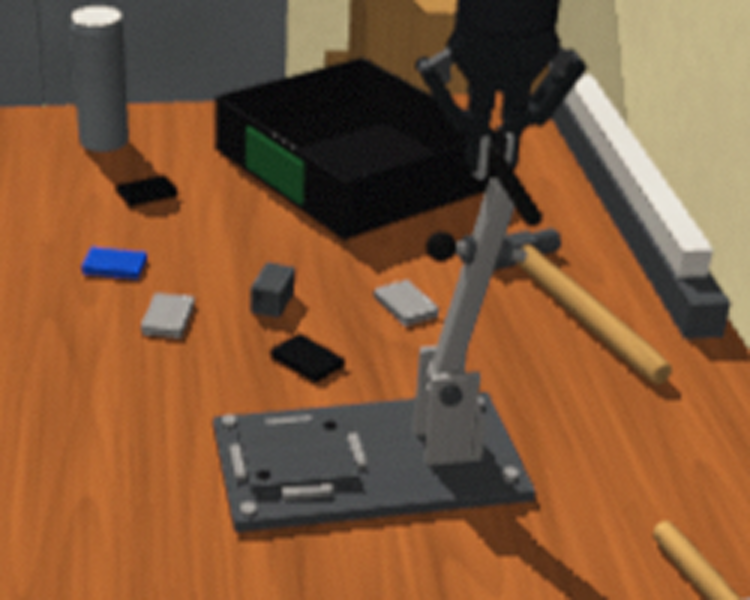

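The clamp is past upright (about 1.75 rad) and still held at the handle, and the nest with the bare plate is clear. Next I let go and fetch packer 2 at world (627,248).

Emit:
apply_moves([
  [[0,0,0,0,0,0],[0,0,0,0,0,0],[0,0,0,0,0,0],[0,0,-0.4,0,0,0],[0,0,-0.8,0,0,0]],
], claw=1)

```text
clock: 7.75
eef_pos: [645.2, 56.7, 306.4]
tool_rot: [3.142, 0.005, 0.065]
force: [0.5, 0.3, 0.6]
width: 85.2
```

```bash
python3 -c "
from h import *
st()
plan([(627.2,248.5,160,21.9,5)])"
```

```text
t7.75 [645.2  56.7 306.4] [180.    0.3   3.7] F [0.5 0.3 0.6] w85.2
[[[-0.02, -0.77, 0.59, 0, 0.01, -0.61], [0.03, -0.77, 0.58, 0, 0.01, -0.61], [0.08, -0.77, 0.59, 0, 0.01, -0.61], [0.13, -0.76, 0.58, 0, 0.01, -0.61], [0.17, -0.75, 0.59, -0.01, 0.01, -0.59]]]
end [627.2 248.6 159.9]
```

Emit:
apply_moves([
  [[-0.02,-0.77,0.59,0,0.01,-0.61],[0.03,-0.77,0.58,0,0.01,-0.61],[0.08,-0.77,0.59,0,0.01,-0.61],[0.13,-0.76,0.58,0,0.01,-0.61],[0.17,-0.75,0.59,-0.01,0.01,-0.59]],
])

```text
clock: 8.38
eef_pos: [629.0, 249.6, 160.2]
tool_rot: [3.14, -0.005, 0.384]
force: [0.5, 0.1, 0.7]
width: 85.1
```

```bash
cat >> h.py <<'E'
def look(name,z=10):
    c=viewer.camera_info("wrist");im=viewer.get_image("wrist");cv2.imwrite(f"pics/{name}.png",im);np.save(name+".npy",c,allow_pickle=True)
    hsv=cv2.cvtColor(im,cv2.COLOR_BGR2HSV)
    m=((hsv[...,1]<60)&(hsv[...,2]>90)).astype(np.uint8)*255
    rects(im,c,m,z,1800,3800)
    return c,im
E
python3 - <<'E'
from h import *
import time
viewer.get_image("wrist")
st();c,im=look("w2");st()
print(proj(c,(627.2,248.5,10)))
E
```

```text
t8.43 [624.6 257.3 155.5] [-1.797e+02  1.000e-01  2.260e+01] F [-2.6  5.5 -3.2] w85.3
ctr 945.5 229.2 size 96 x 32 long-axis yaw -53.2 px [504. 296.]
ctr 630.5 249.4 size 60 x 38 long-axis yaw -68.4 px [254. 184.]
ctr 396.5 245.8 size 62 x 40 long-axis yaw 74.8 px [26. 95.]
t8.47 [624.8 255.1 156.8] [-1.798e+02  1.000e-01  2.240e+01] F [-1.   1.  -0.4] w85.6
[251.26431169 184.51943656]
```

```bash
python3 -c "
from h import *
viewer.get_image('wrist');st();look('w3')
plan([(630,249.3,30,21.7,4),(630,249.3,2,21.7,3)])"
```

```text
t8.53 [626.7 251.7 158.6] [-180.    -0.    22.2] F [-0.  -1.2  0.6] w85.3
ctr 630.5 249.0 size 59 x 38 long-axis yaw -68.6 px [254. 177.]
ctr 396.2 245.8 size 62 x 40 long-axis yaw 74.2 px [26. 90.]
[[[0.01, 0, 0.65, 0, -0.01, 0.01], [0, 0, 0.65, 0, -0.01, 0.01], [0.01, 0, 0.65, 0, -0.01, 0.01], [0.01, 0, 0.65, 0.02, 0, 0.02], [0, 0, 0.19, 0, 0, 0]]]
[[[0, 0, 0.19, 0, 0, 0], [0, 0, 0.18, 0, 0, 0], [0, 0, 0, 0, 0, 0], [0, 0, 0, 0, 0, 0], [0, 0, 0, 0, 0, 0]]]
end [630.1 249.5   2.2]
```

Emit:
apply_moves([
  [[0.02,0,0.65,0,0,0],[0.02,0,0.65,0,0,0],[0.02,0,0.65,0,0,0],[0,0,0.6,0,0,0],[0,0,0.2,0,0,0]],
])

```text
clock: 9.2
eef_pos: [632.8, 247.3, 22.9]
tool_rot: [3.139, -0.003, 0.38]
force: [-0.7, -0.5, 0.1]
width: 85.5
```

Emit:
apply_moves([
  [[0,0,0.2,0,0,0],[0,0,0.1,0,0,0],[0,0,0,0,0,0],[0,0,0,0,0,0],[0,0,0,0,0,0]],
])

```text
clock: 9.82
eef_pos: [633.5, 249.8, 9.4]
tool_rot: [3.14, -0.006, 0.383]
force: [0.7, -0.0, 0.6]
width: 85.1
```

Emit:
apply_moves([
  [[-0.05,0,0.08,0,0,0],[0,0,0.07,0,0,0],[0,0,0,0,0,0],[0,0,0,0,0,0],[0,0,0,0,0,0]],
])

```text
clock: 10.45
eef_pos: [631.0, 248.7, 1.4]
tool_rot: [3.14, -0.005, 0.382]
force: [0.3, 0.2, -0.6]
width: 85.6
```

Emit:
apply_moves([
  [[0,0,0,0,0,0],[0,0,0,0,0,0],[0,0,0,0,0,0],[0,0,0,0,0,0],[0,0,0,0,0,0]],
], claw=-1)

```text
clock: 11.08
eef_pos: [631.2, 248.7, 1.8]
tool_rot: [3.14, -0.006, 0.382]
force: [-0.9, -0.6, 3.9]
width: 37.8
```

```bash
python3 -c "
from h import *
st()
# bed placing: yaw 3.8
plan([(628,247,115,21.7,3),(494.3,5.5,115,3.8,7)])"
```

```text
t11.07 [631.2 248.7   1.8] [179.9  -0.3  21.9] F [-0.9 -0.6  3.9] w37.8
[[[-0.02, 0, -0.75, 0.01, -0.02, 0.01], [-0.02, 0.01, -0.76, 0.01, -0.02, 0.01], [-0.02, 0, -0.75, 0, -0.02, 0.02], [-0.61, 0.5, 0, 0, 0, 0.43], [-0.59, 0.53, 0, 0, 0, 0.43]]]
[[[-0.56, 0.55, 0, 0, 0, 0.43], [-0.54, 0.58, 0, 0, 0, 0.43], [-0.51, 0.6, 0, 0, 0, 0.43], [-0.48, 0.62, 0, 0, 0, 0.43], [-0.46, 0.65, 0, 0, 0, 0.4]]]
end [494.2   5.4 114.8]
```

Emit:
apply_moves([
  [[-0.02,0,-0.75,0.01,-0.02,0.01],[-0.02,0.01,-0.76,0.01,-0.02,0.01],[-0.02,0,-0.75,0,-0.02,0.02],[-0.61,0.5,0,0,0,0.43],[-0.59,0.53,0,0,0,0.43]],
])

```text
clock: 11.7
eef_pos: [588.7, 177.3, 114.2]
tool_rot: [-3.142, 0.001, 0.288]
force: [-0.4, -0.9, -2.6]
width: 38.0
```

Emit:
apply_moves([
  [[-0.56,0.55,0,0,0,0.43],[-0.54,0.58,0,0,0,0.43],[-0.51,0.6,0,0,0,0.43],[-0.48,0.62,0,0,0,0.43],[-0.46,0.65,0,0,0,0.4]],
])

```text
clock: 12.32
eef_pos: [492.8, 4.3, 114.1]
tool_rot: [3.141, 0.002, 0.065]
force: [0.2, -0.3, -1.5]
width: 38.0
```

Emit:
apply_moves([
  [[0,0,0,0,0,0],[0,0,0,0,0,0],[0,0,0,0,0,0],[0,0,0,0,0,0],[0,0,0,0,0,0]],
])

```text
clock: 12.95
eef_pos: [494.0, 5.8, 114.4]
tool_rot: [3.142, 0.001, 0.067]
force: [0.5, 0.8, -1.7]
width: 38.1
```

Run:
```python
from h import *
st();c=viewer.camera_info("wrist");im=viewer.get_image("wrist");np.save("w4.npy",c,allow_pickle=True);cv2.imwrite("pics/w4.png",cv2.resize(im,None,fx=1.5,fy=1.5))
print(proj(c,(494.3,5.5,22)))
```

```text
t12.95 [494.    5.8 114.4] [1.8e+02 1.0e-01 3.8e+00] F [ 0.5  0.8 -1.7] w38.1
[252.04840434 191.23122356]
```

View pics/w4.png

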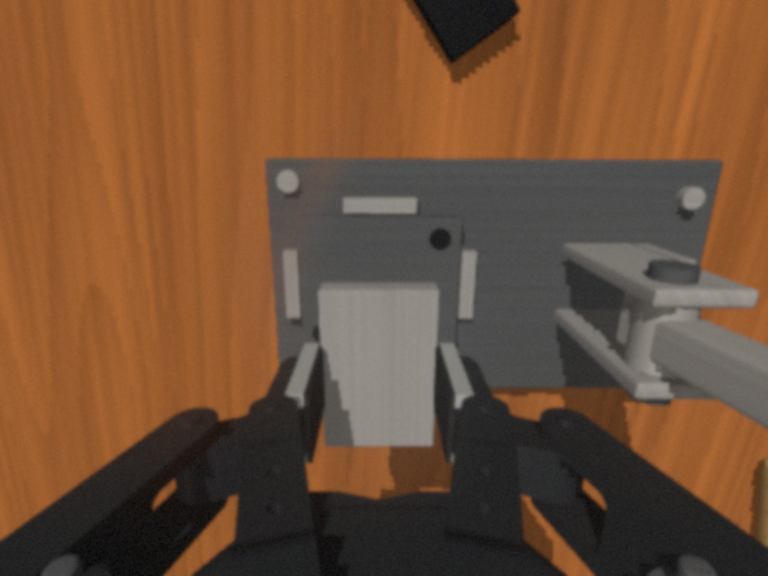

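Run:
```python
from h import *
c=np.load("w4.npy",allow_pickle=True).item()
P=lambda u,v,z:ray(c,((u+.5)/1.5-.5,(v+.5)/1.5-.5),z)
show=lambda n,*a:print(n,*[x.round(1) for x in a])
pl=[P(301,216,22),P(462,216,22)];show("plate",*pl)
u=pl[1]-pl[0];u/=np.linalg.norm(u);n=np.array([u[1],-u[0],0]);show("bed via plate",(pl[0]+pl[1])/2+40*n,np.degrees(np.arctan2(u[1],u[0])))
b=[P(267,160,12),P(720,161,12)];show("base",*b);u=b[1]-b[0];print(np.linalg.norm(u),np.degrees(np.arctan2(u[1],u[0])));u/=np.linalg.norm(u);n=np.array([u[1],-u[0],0])
show("bed via base",(b[0]+b[1])/2+70*n-62*u)
f=[P(292,284,16),P(468,284,16)];show("fence mid",(f[0]+f[1])/2)
q=[P(319,284,122.6),P(439,284,122.6),P(434,445,122.6),P(324,445,122.6)];show("packer",*q,sum(q)/4)
```

```text
plate [450.1  42.6  22. ] [536.5  48.5  22. ]
bed via plate [496.    5.6  22. ] 3.9
base [429.6  70.1  12. ] [673.9  86.1  12. ]
244.75974091963198 3.734219731416413
bed via base [494.4   4.2  12. ]
fence mid [495.2   5.6  16. ]
packer [473.3  36.5 122.6] [511.8  39.1 122.6] [516.5 -21.5 122.6] [476.8 -24.3 122.6] [494.6   7.5 122.6]
```

Emit:
apply_moves([
  [[0.02,0.03,0.4,0,0,0],[0,0,0.4,0,0,0],[0,0,0.4,0,0,0],[0,0,0.4,0,0,0],[0,0,0,0,0,0]],
])

```text
clock: 13.62
eef_pos: [493.9, 3.9, 33.5]
tool_rot: [-3.141, 0.004, 0.066]
force: [-0.2, 0.4, -2.0]
width: 37.9
```

Emit:
apply_moves([
  [[0,0,0.1,0,0,0],[0,0,0.06,0,0,0],[0,0,0.03,0,0,0],[0,0,0,0,0,0],[0,0,0,0,0,0]],
])

```text
clock: 14.25
eef_pos: [495.0, 3.9, 25.2]
tool_rot: [3.141, 0.001, 0.066]
force: [0.3, 0.1, -2.1]
width: 38.2
```

Emit:
apply_moves([
  [[0,0,0.02,0,0,0],[0,0,0.01,0,0,0],[0,0,0.01,0,0,0],[0,0,0,0,0,0],[0,0,0,0,0,0]],
])

```text
clock: 14.88
eef_pos: [495.0, 3.9, 23.7]
tool_rot: [-3.141, 0.001, 0.066]
force: [-2.1, 0.5, 7.0]
width: 38.2
```

Emit:
apply_moves([
  [[0,0,0,0,0,0],[0,0,0,0,0,0],[0,0,0,0,0,0],[0,0,-0.3,0,0,0],[0,0,-0.9,0,0,0]],
], claw=1)

```text
clock: 15.5
eef_pos: [493.6, 3.8, 82.9]
tool_rot: [-3.142, 0.005, 0.066]
force: [0.7, -0.1, 0.7]
width: 85.2
```

Emit:
apply_moves([
  [[0,0,-0.9,0,0,0],[0,0,-0.5,0,0,0],[0,0,0,0,0,0],[0,0,0,0,0,0],[0,0,0,0,0,0]],
])

```text
clock: 16.12
eef_pos: [494.2, 3.9, 152.2]
tool_rot: [3.142, 0.003, 0.066]
force: [0.0, 0.1, -0.0]
width: 85.3
```

Run:
```python
from h import *
st();c,im=look("w5",32)
cv2.imwrite("pics/w5b.png",cv2.resize(im[60:330,100:490],None,fx=2,fy=2))
plan([(560,48,305,3.8,5),(647.4,56.2,300,3.8,3)])
```

```text
t16.12 [494.2   3.9 152.2] [180.    0.2   3.8] F [ 0.   0.1 -0. ] w85.3
ctr 495.1 4.6 size 61 x 40 long-axis yaw -86.4 px [253. 180.]
[[[0.27, -0.16, -0.61, 0, 0.01, 0], [0.27, -0.16, -0.61, 0, 0.01, 0], [0.28, -0.16, -0.62, 0, 0.01, 0], [0.27, -0.16, -0.61, 0, 0.01, 0], [0.28, -0.15, -0.61, 0, -0.01, 0]]]
[[[0.58, -0.02, 0.03, 0, 0, 0], [0.59, -0.01, 0.04, 0, 0, 0], [0.58, -0.02, 0.03, 0, 0, 0], [0, 0, 0, 0, 0, 0], [0, 0, 0, 0, 0, 0]]]
end [647.4  56.1 300. ]
```

View pics/w5b.png

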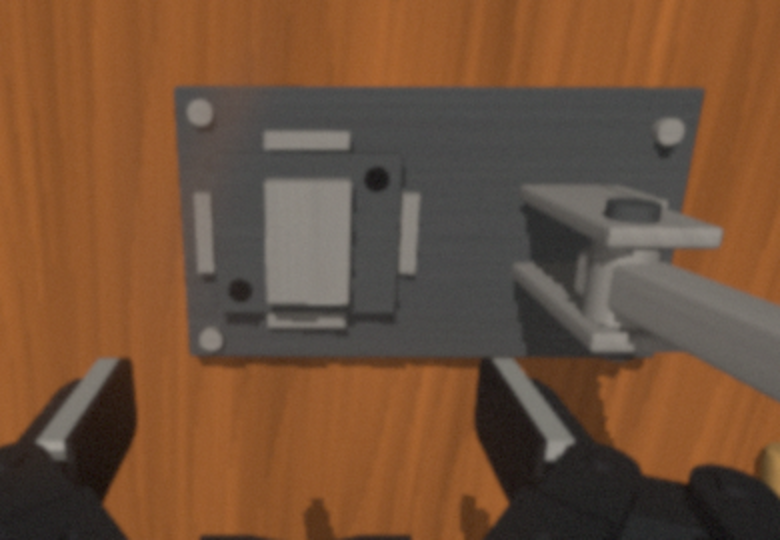

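Packer 1 lies flat at (495.1,4.6), bed about (495.3,5.2): centred. Next I take the handle again and feel the clamp.

Emit:
apply_moves([
  [[0.27,-0.16,-0.61,0,0.01,0],[0.27,-0.16,-0.61,0,0.01,0],[0.28,-0.16,-0.62,0,0.01,0],[0.27,-0.16,-0.61,0,0.01,0],[0.28,-0.15,-0.61,0,-0.01,0]],
])

```text
clock: 16.8
eef_pos: [560.5, 48.1, 306.2]
tool_rot: [3.141, -0.0, 0.066]
force: [0.8, 0.4, 0.2]
width: 85.5
```

Emit:
apply_moves([
  [[0.58,-0.02,0.03,0,0,0],[0.59,-0.01,0.04,0,0,0],[0.58,-0.02,0.03,0,0,0],[0,0,0.5,0,0,0],[0,0,0.5,0,0,0]],
])

```text
clock: 17.42
eef_pos: [647.8, 55.9, 249.2]
tool_rot: [3.141, -0.0, 0.066]
force: [-0.6, 0.6, -0.3]
width: 85.0
```

Emit:
apply_moves([
  [[0,0,0,0,0,0],[0,0,0,0,0,0],[0,0,0,0,0,0],[0,0,0,0,0,0],[0,0,0,0,0,0]],
])

```text
clock: 18.05
eef_pos: [648.0, 56.2, 251.8]
tool_rot: [-3.142, -0.003, 0.066]
force: [-0.5, 0.0, 0.5]
width: 85.4
```

Emit:
apply_moves([
  [[0,0,0.06,0,0,0],[0,0,0,0,0,0],[0,0,0,0,0,0],[0,0,0,0,0,0],[0,0,0,0,0,0]],
], claw=-1)

```text
clock: 18.68
eef_pos: [647.9, 56.1, 248.4]
tool_rot: [3.142, -0.002, 0.066]
force: [0.3, -0.3, 1.0]
width: 11.9
```

```bash
python3 -c "
from h import *
st();arc(1.765,.14,15)"
```

```text
t18.68 [647.9  56.1 248.4] [ 1.8e+02 -1.0e-01  3.8e+00] F [ 0.3 -0.3  1. ] w11.9
[[[-0.4, 0, -0.06, 0, 0, 0], [-0.4, 0, -0.01, 0, 0, 0], [-0.4, 0, 0.03, 0, 0, 0], [-0.39, 0, 0.08, 0, 0, 0], [-0.38, 0, 0.11, 0, 0, 0]]]
[[[-0.37, 0, 0.16, 0, 0, 0], [-0.35, 0, 0.19, 0, 0, 0], [-0.33, 0, 0.24, 0, 0, 0], [-0.3, 0, 0.26, 0, 0, 0], [-0.27, 0, 0.3, 0, 0, 0]]]
[[[-0.23, 0, 0.32, 0, 0, 0], [-0.2, 0, 0.35, 0, 0, 0], [-0.16, 0, 0.37, 0, 0, 0], [-0.12, 0, 0.38, 0, 0, 0], [-0.08, 0, 0.39, 0, 0, 0]]]
```

Emit:
apply_moves([
  [[-0.4,0,-0.06,0,0,0],[-0.4,0,-0.01,0,0,0],[-0.4,0,0.03,0,0,0],[-0.39,0,0.08,0,0,0],[-0.38,0,0.11,0,0,0]],
])

```text
clock: 19.3
eef_pos: [552.7, 50.1, 243.0]
tool_rot: [-3.141, -0.011, 0.066]
force: [-4.3, 0.9, 23.4]
width: 12.0
```

Emit:
apply_moves([
  [[-0.37,0,0.16,0,0,0],[-0.35,0,0.19,0,0,0],[-0.33,0,0.24,0,0,0],[-0.3,0,0.26,0,0,0],[-0.27,0,0.3,0,0,0]],
])

```text
clock: 19.92
eef_pos: [470.1, 44.8, 183.6]
tool_rot: [-3.141, -0.006, 0.066]
force: [2.6, 1.8, 1.5]
width: 12.0
```

Emit:
apply_moves([
  [[-0.23,0,0.32,0,0,0],[-0.2,0,0.35,0,0,0],[-0.16,0,0.37,0,0,0],[-0.12,0,0.38,0,0,0],[-0.08,0,0.39,0,0,0]],
])

```text
clock: 20.55
eef_pos: [429.5, 42.2, 92.2]
tool_rot: [-3.141, -0.002, 0.066]
force: [-0.8, 2.0, 4.0]
width: 11.9
```

Emit:
apply_moves([
  [[0,0,0,0,0,0],[0,0,0,0,0,0],[0,0,0,0,0,0],[0,0,0,0,0,0],[0,0,0,0,0,0]],
])

```text
clock: 21.18
eef_pos: [429.6, 42.1, 92.7]
tool_rot: [-3.141, -0.002, 0.067]
force: [-2.1, 5.2, 4.0]
width: 11.8
```

Emit:
apply_moves([
  [[-0.01,0,0.08,0,0,0],[0,0,0.08,0,0,0],[-0.01,0,0.06,0,0,0],[0,0,0.04,0,0,0],[0,0,0,0,0,0]],
])

```text
clock: 21.8
eef_pos: [427.7, 42.0, 79.2]
tool_rot: [-3.141, 0.0, 0.067]
force: [-2.8, 5.5, -1.8]
width: 12.2
```

Emit:
apply_moves([
  [[0,0,0.04,0,0,0],[0,0,0.04,0,0,0],[0,0,0.04,0,0,0],[0,0,0,0,0,0],[0,0,0,0,0,0]],
])

```text
clock: 22.42
eef_pos: [427.2, 42.0, 73.3]
tool_rot: [-3.141, 0.001, 0.067]
force: [-3.5, 3.7, -0.5]
width: 12.0
```

Free so far; keep feeling downward.

Emit:
apply_moves([
  [[0,0,0.04,0,0,0],[0,0,0.03,0,0,0],[0,0,0.03,0,0,0],[0,0,0,0,0,0],[0,0,0,0,0,0]],
])

```text
clock: 23.05
eef_pos: [427.0, 42.0, 68.4]
tool_rot: [-3.141, 0.001, 0.067]
force: [-5.1, 3.9, 1.7]
width: 11.7
```

Emit:
apply_moves([
  [[0,0,0.04,0,0,0],[0,0,0.03,0,0,0],[0,0,0.03,0,0,0],[0,0,0,0,0,0],[0,0,0,0,0,0]],
])

```text
clock: 23.68
eef_pos: [426.7, 42.0, 63.1]
tool_rot: [-3.141, 0.002, 0.067]
force: [-4.0, 4.5, -0.9]
width: 11.8
```

Emit:
apply_moves([
  [[0,0,0.04,0,0,0],[0,0,0.03,0,0,0],[0,0,0.03,0,0,0],[0,0,0,0,0,0],[0,0,0,0,0,0]],
])

```text
clock: 24.3
eef_pos: [426.8, 42.0, 59.4]
tool_rot: [-3.14, 0.001, 0.067]
force: [-6.2, 3.5, 17.9]
width: 12.2
```

Run:
```python
from h import *
st();im=viewer.get_image("side");cv2.imwrite("pics/s3.png",cv2.resize(im[180:265,180:330],None,fx=5,fy=5,interpolation=cv2.INTER_CUBIC))
```

```text
t24.30 [426.8  42.   59.4] [-1.799e+02  1.000e-01  3.800e+00] F [-6.2  3.5 17.9] w12.2
```

View pics/s3.png

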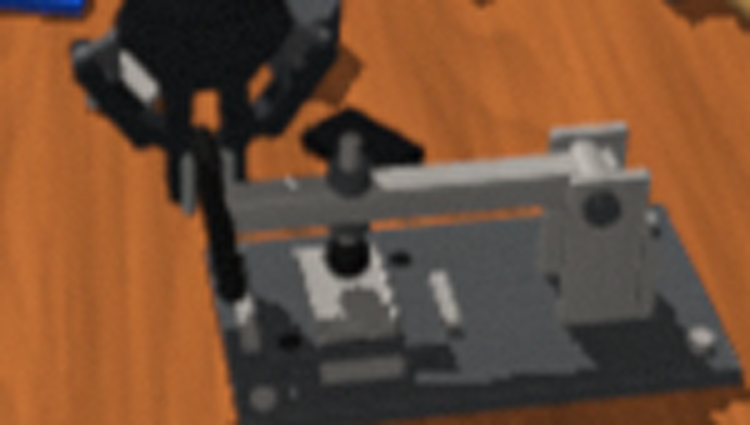

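Run:
```python
from h import *
c=viewer.camera_info("side");f=lambda X:((proj(c,X)-[180,180]+.5)*5).round()
a=np.radians(3.8);J=lambda x,y,z:(495.3+x*np.cos(a)-y*np.sin(a),5.2+x*np.sin(a)+y*np.cos(a),z)
print("packer corners",[f(J(x,y,32)) for x,y in((-20,30),(20,30),(20,-30),(-20,-30))])
for z in(32,34,36,38,40): print("foot front edge z",z,f(J(0,-12,z)))
for th in(0,.02,.05,.08): print(th,"bar -y end",f(J(120-185*np.cos(th),-65,85+185*np.sin(th)-7)))
```

```text
packer corners [array([298., 252.]), array([376., 245.]), array([399., 319.]), array([318., 327.])]
foot front edge z 32 [352. 300.]
foot front edge z 34 [352. 297.]
foot front edge z 36 [352. 294.]
foot front edge z 38 [352. 290.]
foot front edge z 40 [352. 287.]
0 bar -y end [235. 307.]
0.02 bar -y end [235. 301.]
0.05 bar -y end [236. 291.]
0.08 bar -y end [236. 282.]
```

The foot stands above the packer (foot edge at row 277, against 300 expected on contact). The arm is on its end stop with bar-end row about 299, which means about level. So a second packer is needed, and I swing back again.

```bash
python3 -c "
from h import *
arc(.0,1.75,15)"
```

```text
[[[0.03, 0, -0.43, 0, 0, 0], [0.07, 0, -0.43, 0, 0, 0], [0.12, 0, -0.41, 0, 0, 0], [0.18, 0, -0.39, 0, 0, 0], [0.21, 0, -0.38, 0, 0, 0]]]
[[[0.26, 0, -0.34, 0, 0, 0], [0.3, 0, -0.32, 0, 0, 0], [0.33, 0, -0.27, 0, 0, 0], [0.36, 0, -0.24, 0, 0, 0], [0.39, 0, -0.19, 0, 0, 0]]]
[[[0.4, 0, -0.15, 0, 0, 0], [0.42, 0, -0.1, 0, 0, 0], [0.43, 0, -0.04, 0, 0, 0], [0.43, 0, 0, 0, 0, 0], [0.43, 0, 0.05, 0, 0, 0]]]
```

Emit:
apply_moves([
  [[0.03,0,-0.43,0,0,0],[0.07,0,-0.43,0,0,0],[0.12,0,-0.41,0,0,0],[0.18,0,-0.39,0,0,0],[0.21,0,-0.38,0,0,0]],
])

```text
clock: 24.98
eef_pos: [453.9, 43.7, 159.8]
tool_rot: [-3.141, 0.009, 0.066]
force: [-7.9, 3.6, -1.6]
width: 12.0
```

Emit:
apply_moves([
  [[0.26,0,-0.34,0,0,0],[0.3,0,-0.32,0,0,0],[0.33,0,-0.27,0,0,0],[0.36,0,-0.24,0,0,0],[0.39,0,-0.19,0,0,0]],
])

```text
clock: 25.6
eef_pos: [529.7, 48.5, 230.5]
tool_rot: [-3.137, 0.021, 0.065]
force: [-27.5, 2.1, 43.0]
width: 11.9
```

Emit:
apply_moves([
  [[0.4,0,-0.15,0,0,0],[0.42,0,-0.1,0,0,0],[0.43,0,-0.04,0,0,0],[0.43,0,0,0,0,0],[0.43,0,0.05,0,0,0]],
])

```text
clock: 26.22
eef_pos: [646.0, 55.9, 242.4]
tool_rot: [-3.141, -0.002, 0.066]
force: [-5.5, 0.5, 6.8]
width: 12.0
```

Emit:
apply_moves([
  [[0,0,0,0,0,0],[0,0,0,0,0,0],[0,0,0,0,0,0],[0,0,0,0,0,0],[0,0,0,0,0,0]],
], claw=1)

```text
clock: 26.85
eef_pos: [645.7, 55.9, 240.8]
tool_rot: [3.141, -0.002, 0.066]
force: [-0.1, 1.1, 0.6]
width: 85.4
```

```bash
python3 -c "
from h import *
st()
plan([(645,56,305,3.8,2),(396.4,245.8,130,-15.5,8)])"
```

```text
t26.85 [645.7  55.9 240.8] [ 1.8e+02 -1.0e-01  3.8e+00] F [-0.1  1.1  0.6] w85.4
[[[-0.01, 0, -0.64, 0, -0.01, 0], [0, 0, -0.64, 0, -0.01, 0], [-0.59, -0.51, 0.44, 0, 0, 0.4], [-0.61, -0.49, 0.43, 0, 0, 0.4], [-0.63, -0.47, 0.44, 0, 0, 0.4]]]
[[[-0.65, -0.44, 0.44, 0, 0, 0.4], [-0.66, -0.41, 0.44, 0, 0, 0.4], [-0.69, -0.38, 0.43, 0, 0, 0.4], [-0.7, -0.35, 0.44, 0, 0, 0.4], [-0.71, -0.32, 0.44, 0, 0, 0.42]]]
end [396.3 245.8 129.8]
```

Emit:
apply_moves([
  [[-0.01,0,-0.64,0,-0.01,0],[0,0,-0.64,0,-0.01,0],[-0.59,-0.51,0.44,0,0,0.4],[-0.61,-0.49,0.43,0,0,0.4],[-0.63,-0.47,0.44,0,0,0.4]],
])

```text
clock: 27.48
eef_pos: [551.0, 127.9, 238.9]
tool_rot: [-3.141, -0.0, -0.061]
force: [0.2, -0.1, 0.1]
width: 85.5
```

Emit:
apply_moves([
  [[-0.65,-0.44,0.44,0,0,0.4],[-0.66,-0.41,0.44,0,0,0.4],[-0.69,-0.38,0.43,0,0,0.4],[-0.7,-0.35,0.44,0,0,0.4],[-0.71,-0.32,0.44,0,0,0.42]],
])

```text
clock: 28.1
eef_pos: [395.8, 246.7, 129.4]
tool_rot: [-3.141, -0.001, -0.272]
force: [-0.9, 1.5, -0.4]
width: 85.4
```

Emit:
apply_moves([
  [[0,0,0,0,0,0],[0,0,0,0,0,0],[0,0,0,0,0,0],[0,0,0,0,0,0],[0,0,0,0,0,0]],
])

```text
clock: 28.72
eef_pos: [397.0, 245.5, 130.0]
tool_rot: [-3.141, -0.0, -0.272]
force: [0.2, -0.6, 0.1]
width: 86.0
```

Run:
```python
from h import *
st();c,im=look("w6");print(proj(c,(396.4,245.8,10)))
plan([(396.4,245.8,25,-15.5,3),(396.4,245.8,2,-15.5,3)])
```

```text
t28.73 [397.  245.5 130. ] [-180.    -0.   -15.6] F [ 0.2 -0.6  0.1] w86.0
ctr 394.8 245.1 size 60 x 39 long-axis yaw 75.3 px [249. 182.]
[250.61092548 182.35704335]
[[[0, 0, 0.7, 0, 0, 0], [-0.01, 0, 0.7, 0, 0, 0], [0, 0, 0.7, 0, 0, -0.01], [0, 0, 0.15, 0, 0, 0], [0, 0, 0.16, 0, 0, 0]]]
[[[0, 0, 0.15, 0, 0, 0], [0, 0, 0, 0, 0, 0], [0, 0, 0, 0, 0, 0], [0, 0, 0, 0, 0, 0], [0, 0, 0, 0, 0, 0]]]
end [396.4 245.7   1.9]
```

Emit:
apply_moves([
  [[-0.04,0,0.7,0,0,0],[0,0,0.7,0,0,0],[0,0,0.7,0,0,0],[0,0,0.2,0,0,0],[0,0,0.15,0,0,0]],
])

```text
clock: 29.4
eef_pos: [394.6, 246.0, 6.5]
tool_rot: [3.141, 0.001, -0.272]
force: [0.5, 0.6, 0.3]
width: 85.2
```

Emit:
apply_moves([
  [[0,0,0.1,0,0,0],[0,0,0,0,0,0],[0,0,0,0,0,0],[0,0,0,0,0,0],[0,0,0,0,0,0]],
])

```text
clock: 30.02
eef_pos: [394.7, 246.4, 2.5]
tool_rot: [-3.141, -0.0, -0.271]
force: [-0.1, 0.3, -1.5]
width: 85.7
```

Emit:
apply_moves([
  [[0,0,0,0,0,0],[0,0,0,0,0,0],[0,0,0,0,0,0],[0,0,0,0,0,0],[0,0,0,0,0,0]],
], claw=-1)

```text
clock: 30.65
eef_pos: [394.5, 246.4, 2.7]
tool_rot: [-3.141, 0.0, -0.271]
force: [-1.6, -0.2, 6.0]
width: 37.3
```

```bash
python3 -c "
from h import *
st()
plan([(395,246,125,-15.5,3),(495,4,115,3.8,7)])"
```

```text
t30.65 [394.5 246.4   2.7] [-180.     0.   -15.5] F [-1.6 -0.2  6. ] w37.3
[[[0, 0, -0.82, 0, 0, 0], [0.01, 0, -0.81, 0, 0, 0], [0, 0, -0.82, 0, 0, 0], [0.46, 0.59, 0.03, 0, 0, -0.46], [0.43, 0.61, 0.03, 0, 0, -0.46]]]
[[[0.4, 0.63, 0.03, 0, 0, -0.46], [0.37, 0.65, 0.03, 0, 0, -0.46], [0.34, 0.67, 0.02, 0, 0, -0.46], [0.31, 0.69, 0.03, 0, 0, -0.46], [0.27, 0.69, 0.03, 0, 0, -0.46]]]
end [494.9   4.2 115.1]
```

Emit:
apply_moves([
  [[0,0,-0.82,0,0,0],[0.01,0,-0.81,0,0,0],[0,0,-0.82,0,0,0],[0.46,0.59,0.03,0,0,-0.46],[0.43,0.61,0.03,0,0,-0.46]],
])

```text
clock: 31.28
eef_pos: [423.6, 177.4, 122.2]
tool_rot: [-3.141, -0.001, -0.17]
force: [0.5, -0.2, -2.2]
width: 38.0
```

Emit:
apply_moves([
  [[0.4,0.63,0.03,0,0,-0.46],[0.37,0.65,0.03,0,0,-0.46],[0.34,0.67,0.02,0,0,-0.46],[0.31,0.69,0.03,0,0,-0.46],[0.27,0.69,0.03,0,0,-0.46]],
])

```text
clock: 31.9
eef_pos: [494.9, 3.0, 114.5]
tool_rot: [-3.142, 0.001, 0.068]
force: [0.4, 0.3, -1.4]
width: 37.3
```

Emit:
apply_moves([
  [[0,0,0,0,0,0],[0,0,0,0,0,0],[0,0,0,0,0,0],[0,0,0,0,0,0],[0,0,0,0,0,0]],
])

```text
clock: 32.52
eef_pos: [494.8, 4.8, 114.8]
tool_rot: [-3.142, 0.0, 0.067]
force: [0.6, 0.3, -2.1]
width: 37.9
```

Run:
```python
from h import *
st();c,im=look("w7",122)
cv2.imwrite("pics/w7b.png",cv2.resize(im,None,fx=1.5,fy=1.5))
```

```text
t32.52 [494.8   4.8 114.8] [-180.     0.     3.9] F [ 0.6  0.3 -2.1] w37.9
```

View pics/w7b.png

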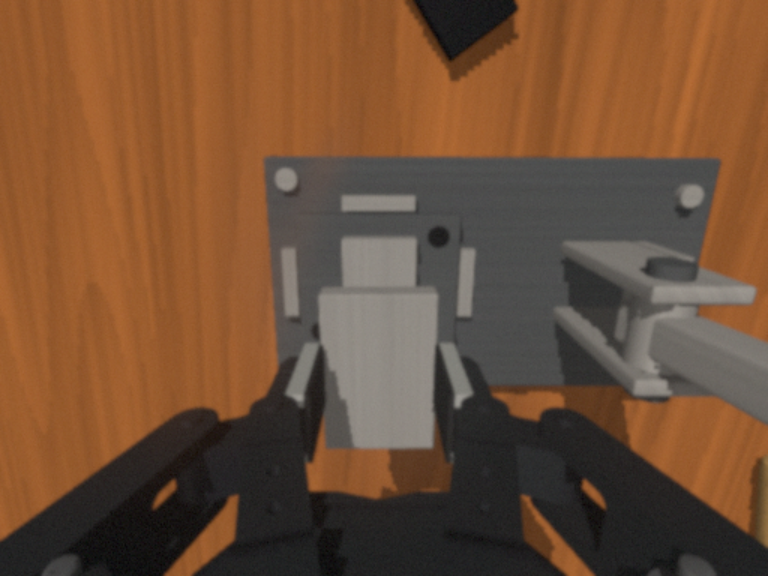

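Emit:
apply_moves([
  [[0,-0.02,0.4,0,0,0],[0,0,0.4,0,0,0],[0,0,0.4,0,0,0],[0,0,0.25,0,0,0],[0,0,0.05,0,0,0]],
])

```text
clock: 33.2
eef_pos: [494.5, 5.1, 39.2]
tool_rot: [3.142, 0.001, 0.066]
force: [-0.6, 0.3, -2.4]
width: 37.9
```

Emit:
apply_moves([
  [[0,0,0.05,0,0,0],[0,0,0.02,0,0,0],[0,0,0.01,0,0,0],[0,0,0,0,0,0],[0,0,0,0,0,0]],
])

```text
clock: 33.83
eef_pos: [494.9, 5.1, 35.9]
tool_rot: [3.141, -0.0, 0.066]
force: [-0.4, -0.1, -1.8]
width: 37.9
```

Emit:
apply_moves([
  [[0,0,0.02,0,0,0],[0,0,0.01,0,0,0],[0,0,0.01,0,0,0],[0,0,0,0,0,0],[0,0,0,0,0,0]],
])

```text
clock: 34.45
eef_pos: [494.9, 5.1, 34.7]
tool_rot: [-3.141, -0.0, 0.066]
force: [-1.9, 0.3, 10.2]
width: 37.9
```

Seated at 34.7, with about 12 N contact. Release, rise and check.

Emit:
apply_moves([
  [[0,0,0,0,0,0],[0,0,0,0,0,0],[0,0,0,0,0,0],[0,0,-0.3,0,0,0],[0,0,-0.9,0,0,0]],
], claw=1)

```text
clock: 35.08
eef_pos: [493.5, 5.1, 93.7]
tool_rot: [-3.142, 0.004, 0.066]
force: [0.7, 0.0, 1.0]
width: 85.3
```

Emit:
apply_moves([
  [[0,0,-0.9,0,0,0],[0,0,-0.5,0,0,0],[0,0,0,0,0,0],[0,0,0,0,0,0],[0,0,0,0,0,0]],
])

```text
clock: 35.7
eef_pos: [494.0, 5.2, 162.9]
tool_rot: [3.142, 0.002, 0.066]
force: [-0.0, -0.0, 0.4]
width: 85.9
```

Run:
```python
from h import *
st();c,im=look("w8",42)
cv2.imwrite("pics/w8b.png",cv2.resize(im[60:330,100:490],None,fx=2,fy=2))
plan([(560,48,305,3.8,5),(646.5,55.9,300,3.8,3)])
```

```text
t35.70 [494.    5.2 162.9] [1.8e+02 1.0e-01 3.8e+00] F [-0.  -0.   0.4] w85.9
ctr 495.4 1.9 size 71 x 40 long-axis yaw -85.9 px [252. 183.]
[[[0.27, -0.15, -0.57, 0, 0, 0], [0.28, -0.16, -0.57, 0, 0, 0], [0.27, -0.15, -0.57, 0, 0, 0], [0.27, -0.16, -0.57, 0, 0, 0], [0.27, -0.15, -0.56, 0, 0.02, 0]]]
[[[0.58, -0.01, 0.03, 0, 0, 0], [0.58, -0.02, 0.03, 0, 0, 0], [0.58, -0.01, 0.04, 0, 0, 0], [0, 0, 0, 0, 0, 0], [0, 0, 0, 0, 0, 0]]]
end [646.5  55.8 299.8]
```

View pics/w8b.png

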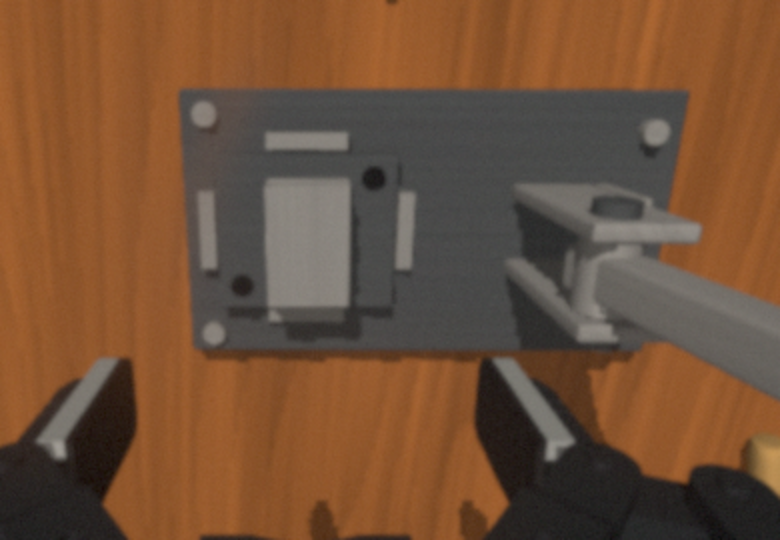

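Emit:
apply_moves([
  [[0.27,-0.15,-0.57,0,0,0],[0.28,-0.16,-0.57,0,0,0],[0.27,-0.15,-0.57,0,0,0],[0.27,-0.16,-0.57,0,0,0],[0.27,-0.15,-0.56,0,0.02,0]],
])

```text
clock: 36.38
eef_pos: [560.2, 48.3, 305.8]
tool_rot: [3.141, -0.0, 0.066]
force: [0.6, 0.6, -0.1]
width: 85.1
```

Emit:
apply_moves([
  [[0.58,-0.01,0.03,0,0,0],[0.58,-0.02,0.03,0,0,0],[0.58,-0.01,0.04,0,0,0],[0,0,0.55,0,0,0],[0,0,0.53,0,0,0]],
])

```text
clock: 37.0
eef_pos: [646.8, 55.5, 244.8]
tool_rot: [3.141, -0.0, 0.066]
force: [-0.0, -1.0, 0.3]
width: 85.4
```

Emit:
apply_moves([
  [[0,0,0,0,0,0],[0,0,0,0,0,0],[0,0,0,0,0,0],[0,0,0,0,0,0],[0,0,0,0,0,0]],
])

```text
clock: 37.62
eef_pos: [647.2, 55.9, 247.5]
tool_rot: [-3.142, -0.003, 0.066]
force: [-0.9, -0.5, -0.4]
width: 85.4
```

Emit:
apply_moves([
  [[0,0,0,0,0,0],[0,0,0,0,0,0],[0,0,0,0,0,0],[0,0,0,0,0,0],[0,0,0,0,0,0]],
], claw=-1)

```text
clock: 38.25
eef_pos: [647.4, 55.9, 247.2]
tool_rot: [3.141, -0.003, 0.066]
force: [0.9, 0.0, 0.6]
width: 12.1
```

Emit:
apply_moves([
  [[-0.4,0,-0.06,0,0,0],[-0.4,0,-0.01,0,0,0],[-0.4,0,0.03,0,0,0],[-0.39,0,0.08,0,0,0],[-0.38,0,0.11,0,0,0]],
])

```text
clock: 38.88
eef_pos: [551.3, 49.7, 241.5]
tool_rot: [-3.141, -0.01, 0.066]
force: [-1.0, 0.6, 13.6]
width: 12.1
```

Emit:
apply_moves([
  [[-0.37,0,0.16,0,0,0],[-0.35,0,0.19,0,0,0],[-0.33,0,0.24,0,0,0],[-0.3,0,0.26,0,0,0],[-0.27,0,0.3,0,0,0]],
])

```text
clock: 39.5
eef_pos: [469.0, 44.4, 182.2]
tool_rot: [-3.141, -0.006, 0.066]
force: [1.7, 2.7, 4.2]
width: 12.0
```

Emit:
apply_moves([
  [[-0.23,0,0.32,0,0,0],[-0.2,0,0.35,0,0,0],[-0.16,0,0.37,0,0,0],[-0.12,0,0.38,0,0,0],[-0.08,0,0.39,0,0,0]],
])

```text
clock: 40.12
eef_pos: [429.3, 41.9, 90.9]
tool_rot: [-3.141, -0.004, 0.066]
force: [-0.1, 2.2, 2.8]
width: 11.9
```

Emit:
apply_moves([
  [[0,0,0,0,0,0],[0,0,0.06,0,0,0],[-0.01,0,0.06,0,0,0],[0,0,0,0,0,0],[0,0,0,0,0,0]],
])

```text
clock: 40.75
eef_pos: [428.5, 41.8, 85.1]
tool_rot: [-3.141, -0.002, 0.067]
force: [1.3, 4.1, -2.4]
width: 11.8
```

Emit:
apply_moves([
  [[0,0,0.04,0,0,0],[-0.01,0,0.04,0,0,0],[0,0,0.04,0,0,0],[0,0,0,0,0,0],[0,0,0,0,0,0]],
])

```text
clock: 41.38
eef_pos: [427.8, 41.7, 79.0]
tool_rot: [-3.141, -0.002, 0.067]
force: [-0.5, 5.4, -0.7]
width: 11.9
```

Emit:
apply_moves([
  [[0,0,0.04,0,0,0],[0,0,0.04,0,0,0],[0,0,0.03,0,0,0],[0,0,0,0,0,0],[0,0,0,0,0,0]],
])

```text
clock: 42.0
eef_pos: [427.3, 41.7, 73.6]
tool_rot: [-3.141, -0.001, 0.067]
force: [-0.7, 5.0, 0.4]
width: 12.2
```

Emit:
apply_moves([
  [[0,0,0.03,0,0,0],[0,0,0.03,0,0,0],[0,0,0.02,0,0,0],[0,0,0,0,0,0],[0,0,0,0,0,0]],
])

```text
clock: 42.62
eef_pos: [427.1, 41.7, 69.7]
tool_rot: [-3.141, -0.001, 0.067]
force: [-2.5, 4.1, 2.7]
width: 12.0
```

Emit:
apply_moves([
  [[0,0,0.03,0,0,0],[0,0,0.02,0,0,0],[0,0,0.02,0,0,0],[0,0,0,0,0,0],[0,0,0,0,0,0]],
])

```text
clock: 43.25
eef_pos: [426.9, 41.7, 65.8]
tool_rot: [-3.141, 0.0, 0.067]
force: [-0.2, 4.0, -1.3]
width: 12.0
```

Emit:
apply_moves([
  [[0,0,0.02,0,0,0],[0,0,0.02,0,0,0],[0,0,0,0,0,0],[0,0,0,0,0,0],[0,0,0,0,0,0]],
])

```text
clock: 43.88
eef_pos: [426.9, 41.7, 64.7]
tool_rot: [-3.14, -0.001, 0.066]
force: [-3.4, 4.1, 13.5]
width: 12.3
```

Emit:
apply_moves([
  [[0,0,0.02,0,0,0],[0,0,0.02,0,0,0],[0,0,0.01,0,0,0],[0,0,0,0,0,0],[0,0,0,0,0,0]],
])

```text
clock: 44.5
eef_pos: [426.9, 41.8, 63.9]
tool_rot: [-3.139, -0.002, 0.066]
force: [-7.2, 4.8, 39.7]
width: 12.0
```

Run:
```python
from h import *
st();im=viewer.get_image("side");cv2.imwrite("pics/s4.png",cv2.resize(im[180:265,180:330],None,fx=5,fy=5,interpolation=cv2.INTER_CUBIC));st()
```

```text
t44.50 [426.9  41.8  63.9] [-1.798e+02 -1.000e-01  3.800e+00] F [-7.2  4.8 39.7] w12.0
t44.55 [426.9  41.7  63.9] [-1.798e+02 -1.000e-01  3.800e+00] F [-6.9  4.2 39.7] w12.3
```

View pics/s4.png

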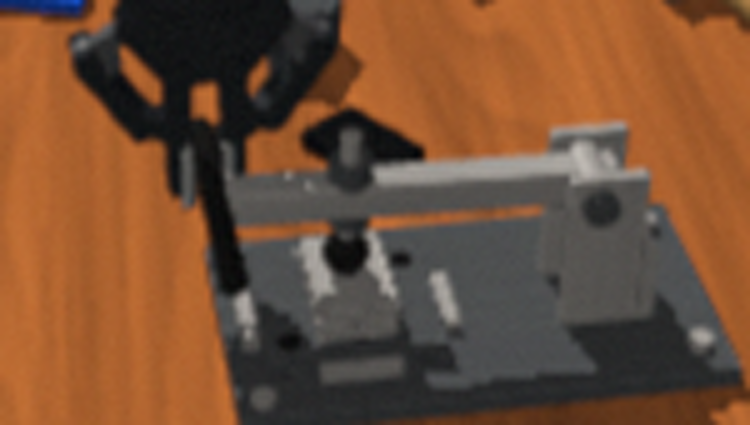

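Run:
```python
from h import *
print(ctrl.finish_job());st()
```

```text
the job is handed in; nothing more can be done
None
the job is handed in; nothing more can be done
```

I handed the job in with the gripper still holding the handle and pressing the clamp's foot onto a stack of two packers. The run took about 45 s of the 72 s; no verdict is reported.

- **What I did:** I swung the clamp back to about 1.75 rad and laid packer 1 on the plate. On trying the clamp, the arm stopped on its end stop with the foot still clear of the packer. I opened it again, laid packer 2 squarely on the first, and closed it again.
- **Two packers are right:** The handle now stops about 5 mm higher than with one packer. That puts the arm about 0.03 rad above its end stop, so the foot is on the stack and not on the stop.
- **Last checks:**
  - The push on the handle was about 40 N, roughly 55 N at the foot if friction is ignored. The finger opening was 12 mm, so the bar was held.
  - The wrist camera put packer 1 within 1 mm of the bed.
  - Packer 2 looked square on packer 1 in the picture. Its automatic fit (71 mm long, 3 mm off) had merged with a fence behind it, so I judged packer 2 by eye.
- **What disagreed:** In the side view the foot's edge was about 12 rows above where I had computed it for contact. I trusted the force and handle-height evidence over the blurry edge.
- **Not checked again at the end:** I did not look at the spare packer or the bystanders. They were never approached closely.

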